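Load the vial rack, then hold its shade at 45 degrees

ROBOT

A 6-joint arm with a two-finger parallel gripper is mounted at the origin on a cart in front of the work surface, level with it; the furniture and walls round the work are solid. World frame = base frame: x ahead of the robot, y to its left, z up, the work surface at z = 0. Lengths are in m, angles in degrees, forces in N, time in s.
With the tool pointing down it reaches from about 0.4 to 0.825 m from the base axis. Payload 7 kg.
Tool frame: the origin (TCP) lies between the finger pads; the fingertips stand 19 mm ahead of it and the grasp point (between the pads) is the TCP; z points along the fingers, y is the line along which they close (so a half turn about z gives the same grasp; the last joint's range is limited). The gripper opens to 88 mm and grips with 3 to 60 N. Pads are 19 mm wide; open, the fingers measure 130 mm over their backs; the gripper's body (78 mm by 193 mm) begins 47 mm behind the grasp point.
Start: joints at [89.502, 20.546, 0.682, 0, -70.136, -16.507], TCP at [0.197, 0.645, 0.246] pointing down, gripper open.
Joint ranges: [-176.03, 176.03], [-82.01, 121.73], [-58.28, 71.71], [-173.87, 95.51], [-174.79, -0.11], [-173.66, 173.66]. Speed limits (degrees/s): [136.94, 136.94, 172.46, 180, 180, 180].

INTERFACE

Orientations are given as [roll, pitch, yaw] about the fixed x, y, z axes, in that order (R = Rz(yaw) Ry(pitch) Rx(roll)).
In Python, from plant import get_obs, snapshot, close_job, spot_in, spot_point gives the robot as it stands.
- The arm moves only by the tool play_rows, never from a script. Its argument "plan" is a list of rows, each a list of 6 numbers: the shift along the tool's x, y, z in cm, then the turn, a rotation vector about the tool's x, y, z in degrees. A call has 1 to 20 rows; each row shifts and turns the commanded pose from where the row before left it, along the tool's axes as they then stand; what a row does not reach is not made up. A row lasts 1/12 s, in which the tool goes at most 41.7 mm and 7.16 degrees, less where a joint would pass 70% of its speed; a pose out of reach is approached as far as the arm can. A call is refused whole if a number of a shift passes 4.17 or a number of a turn 7.16, either way. A call with a gripper value outside its range is refused whole. "grip" is the finger opening in cm, from 0 to 8.76, set as the call begins (left out, the last holds). The fingers move at their own pace and stop on an object; the grip force is fixed at half the most. Time passes only in rows, so rows that do not move let the fingers close. It gives the time, the measured TCP pose, the force, the opening and the grip force at its end, in the units of the state.
- get_obs(): the state, without advancing time (a new reading comes with each control period).
- snapshot(name): name is "scene" or "side" or "wrist"; returns a dict with "frame" (384x512x3 uint8, red, green, blue), "fx", "fy", "cx", "cy" (pixels), "k1" (the pictures are not rectified: a ray, as slopes to the right and down, at radius r is drawn at 1 + k1 r^2 times it, then the intrinsics apply), "position" and "attitude" of the camera in the world. Camera axes: x right, y down, z forward; pixel columns grow to the right and rows downward; lengths in m; the calibration is good to about 2 mm. A picture is of the moment at which its call begins. There is no depth.
- close_job(): hands the job in; it is judged then, once.
Trained networks look in the newest picture that a camera, given by its name, has taken for a name from the list of things; names that differ only in an ending like _2 or _b are one class to them, and where a whole thing is asked for, a point or a joint stands for the part that bears it (a point fixed in the world has none). Each returns a list of dicts, best first, with "score" (0 to 1); they miss things now and then, are a little off and sometimes report something else, mostly with a low value. They report only what shows in the picture. A call takes as long as a camera call. They do not tell look-alikes from the thing itself.
- spot_in(camera, thing): "position" ([x, y, z] in m, in world coordinates, good to about 4 mm: the middle of the surface that is visible of it).
- spot_point(camera, thing): "position" ([x, y, z] in m, in world coordinates, good to about 4 mm: a listed point, or the origin of a listed thing).
The state is a dict: "clock": time; "joint_pos": joint angles; "qvel": joint speeds; "tau": joint torques, N m; "tool_pos": TCP position; "orientation": TCP orientation; "force": force on the tool from outside, world axes, zero at the start; "moment": the same for the moment, N m; "opening": finger opening in m; "gripper_force": force on a finger pad.
Only numpy, scipy, OpenCV 4.12 (cv2) and the standard library are available. Lean on these libraries where they do the work, as an engineer would, in place of code of your own. Each camera call takes 0.05 s, during which the arm holds its last target. There are 200 camera calls.

TASK

A vial already stands in the rack pocket marked with one stud: put the two vials that stand on the bench upright and fully down into the other pockets in order, first the two-stud pocket, then the three-stud pocket (either vial may go first). Then take the rack's cover, which leans back on its stop, swing it forward and hold it with the gripper at 45 degrees above its closed (level) position, within 5 degrees, as a shade for photographing the set; it would fall shut if let go, and must never drop to near closed. Finish while still holding it there, with all three vials standing in their pockets and the other things on the bench left alone.

Things in the scene. Friction and masses are not known exactly. Their poses are not given: they have to be found in the camera images.
- station: aluminium base plate 175 x 250 x 8 mm fixed to the bench (x -90 to +85), with three pale wooden pocket blocks in a row (x = -44, y = -70, 0, 70) and, at x = 50, y = +-115, two posts 118 high with the cover's hinge. Origin on the bench surface. Axes of the station: x from the pockets to the hinge (away from the robot), z up.
- mouth_1 (a point): centre of the mouth of the pocket whose block has one black stud on the front margin of its top. Block 68 x 56 mm, top 50 above the bench; round pocket 28 in diameter, 32 deep: a seated vial's foot is 32 below this point and 46 of the vial stands out. Its position in the row varies; axes as the station's. It holds vial_set from the start.
- mouth_2 (a point): centre of the mouth of the pocket whose block has two black studs on the front margin of its top. Block 68 x 56 mm, top 50 above the bench; round pocket 28 in diameter, 32 deep: a seated vial's foot is 32 below this point and 46 of the vial stands out. Its position in the row varies; axes as the station's. Empty at the start.
- mouth_3 (a point): centre of the mouth of the pocket whose block has three black studs on the front margin of its top. Block 68 x 56 mm, top 50 above the bench; round pocket 28 in diameter, 32 deep: a seated vial's foot is 32 below this point and 46 of the vial stands out. Its position in the row varies; axes as the station's. Empty at the start.
- vial_set: small closed bottle standing upright, 78 high: body 25 in diameter up to 60 above its foot, cap 20.4 in diameter above that; about 0.03 kg; origin at the centre of its underside, z up its axis. It already stands in the one-stud pocket and stays there.
- vial_a: small closed bottle standing upright, 78 high: body 25 in diameter up to 60 above its foot, cap 20.4 in diameter above that; about 0.03 kg; origin at the centre of its underside, z up its axis. One of the two to be put in; it stands on the bench to one side of the rack.
- vial_b: small closed bottle standing upright, 78 high: body 25 in diameter up to 60 above its foot, cap 20.4 in diameter above that; about 0.03 kg; origin at the centre of its underside, z up its axis. The other of the two to be put in; it stands on the bench on the other side of the rack.
- cover_hinge (a joint): angle of the cover in rad: 0 = closed (level over the vials, pointing to the robot), 0.785 = the wanted 45 degrees, 1.571 = upright, 1.8 = leaning back on its stop, where it rests at the start. Almost no friction: by its weight it falls shut below about 1.57 and back on its stop above it.
- hinge_axis (a point): point on the middle of the hinge axis, 110 above the bench, at x = 50, y = 0 of the station; the axis runs along the station's y. Axes as the station's; it does not turn with the cover.
- cover: grey sheet 128 x 200 x 4 mm with 11 mm side flanges and a dark round-bar handle, about 0.4 kg; origin on the hinge axis, the sheet runs along its own -x up to 130 from the axis. The handle is a loop beyond the free edge: a round bar 10 in diameter and 110 long, parallel to the hinge axis.
- cover_grip (a point): middle of the handle bar, 165 from the hinge axis in the plane of the sheet, 35 clear of the sheet's edge: at hinge angle q it is 165 cos q from the hinge towards the robot (station -x) and 165 sin q above the hinge. The bar can be pinched from above, fingers closing along the station's x, and it turns between the fingers.
- stapler: red and black stapler 130 x 38 x 46 mm, bystander; origin under its centre
- note_pad: yellow note pad 76 x 77 x 14 mm, bystander; origin under its centre
- tape_ring: small tape roll 76 in diameter, 19 high, lying flat, bystander; origin under its centre
- hex_insert: small hexagonal frame 29 x 26 x 12 mm, bystander; origin under its centre
- seal_ring: small ring 31 in diameter, 11 high, bystander; origin under its centre
Things that resemble listed ones, but are neither listed nor needed, are in the scene too. Leave any pink look-alike of the vial_a alone.

How it is judged:
By the outcome, as a careful person would: the job done as asked, in the order asked, and still so for the second after the job is handed in, while the arm keeps its last pose, push and grip.
It also fails if it takes over 72 s, if anything falls off the work surface, if the arm or the gripper's body presses on something with over 40 N, if the wrist force passes 120 N, or if a joint passes its speed limit or range.

## Working session

There is one attempt and no reset: what is moved stays moved. The work goes in short steps, Python scripts to look and compute and a tool call to move; the robot and the scene stay as the last step left them, time stands still between calls to the robot, and variables do not carry over. Pictures are saved under pics/ and viewed, at most 13 in all, crops included, and the job is handed in when it is done.

Besides the shell and the picture viewer there is one more tool, called as name(argument=value, ...), one argument or row to a line, values as JSON. play_rows: Moves the arm, as the interface text tells. Its arguments: {"type":"object","properties":{"plan":{"type":"array","items":{"type":"array","items":{"type":"number"}}},"grip":{"type":"number"}},"required":["plan"]}

```bash
mkdir -p pics; ls; cat > h.py <<'E'
import numpy as np, cv2
from plant import *
def snap(c,fn=None):
    s=snapshot(c)
    if fn: cv2.imwrite('pics/'+fn,s['frame'][:,:,::-1])
    return s
def spots(c,names,f=spot_point):
    for n in names:
        print(c,n,[(np.round(d['position'],3).tolist(),round(d['score'],2)) for d in f(c,n)][:5])
E
python3 - <<'E'
from h import *
for c in ['scene','side']:
    s=snap(c,c+'0.png'); print({k:v for k,v in s.items() if k!='frame'})
    spots(c,['station','mouth_1','mouth_2','mouth_3','vial_a','hinge_axis','cover_grip'])
print(get_obs())
a=[cv2.imread('pics/%s0.png'%c) for c in ['scene','side']]
cv2.imwrite('pics/b0.png',cv2.resize(np.vstack(a),(800,1200))[:,:])
E
```

```text
pics
{'fx': 493.7804151100846, 'fy': 493.7804151100846, 'cx': 254.48243694706923, 'cy': 198.1126568631007, 'k1': -0.20154178461820457, 'position': array([-0.27313168, -0.7189579 ,  0.97183561]), 'attitude': array([-127.46260776,    0.53429298,  -47.4639492 ])}
scene station [([0.591, -0.035, 0.004], 0.86)]
scene mouth_1 [([0.545, -0.1, 0.053], 0.77), ([0.55, -0.033, 0.05], 0.71), ([0.548, 0.036, 0.05], 0.63), ([0.475, 0.463, 0.002], 0.61)]
scene mouth_2 [([0.545, -0.1, 0.053], 0.77), ([0.55, -0.033, 0.05], 0.71), ([0.548, 0.036, 0.05], 0.63), ([0.475, 0.463, 0.002], 0.61)]
scene mouth_3 [([0.545, -0.1, 0.053], 0.77), ([0.55, -0.033, 0.05], 0.71), ([0.548, 0.036, 0.05], 0.63), ([0.475, 0.463, 0.002], 0.61)]
scene vial_a [([0.565, -0.332, -0.0], 0.8), ([0.517, -0.278, -0.001], 0.7), ([0.456, 0.295, 0.002], 0.61), ([0.57, -0.278, 0.001], 0.54), ([0.553, -0.033, 0.05], 0.28)]
scene hinge_axis [([0.642, -0.035, 0.112], 0.67), ([0.383, 0.136, -0.001], 0.43)]
scene cover_grip [([0.677, -0.039, 0.272], 0.86), ([0.547, -0.1, 0.056], 0.49), ([0.768, 0.008, 0.001], 0.28)]
{'fx': 367.45552567364
[... 886 characters left out ...]
77, -0.036, 0.271], 0.57)]
{'clock': 0.8, 'joint_pos': array([ 8.94996241e+01,  2.05446233e+01,  6.80017401e-01, -1.16646606e-03,
       -7.01358617e+01, -1.65085592e+01]), 'qvel': array([-0.03777107,  0.08404753,  0.04154114,  0.01898651, -0.03381591,
       -0.00753278]), 'tau': array([ 1.25897943e-03, -5.82289445e+01,  2.93285286e+01,  7.00200588e+00,
        1.25794293e-02,  2.11967702e-06]), 'tool_pos': array([0.1974373 , 0.64543465, 0.24556242]), 'orientation': array([ 1.79999240e+02,  9.18957686e-04, -1.70093315e+01]), 'force': array([ 0.07209016, -0.43319403, -0.31167058]), 'moment': array([ 0.03270034, -0.05577702, -0.01687806]), 'gripper_force': 0.0, 'opening': 0.08769800214734785}
```

```bash
python3 - <<'E'
import cv2
for c in ['scene','side']:
    cv2.imwrite('pics/%s0b.png'%c,cv2.resize(cv2.imread('pics/%s0.png'%c),(800,600),interpolation=cv2.INTER_CUBIC))
E
```

```text
(no output)
```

View pics/scene0b.png

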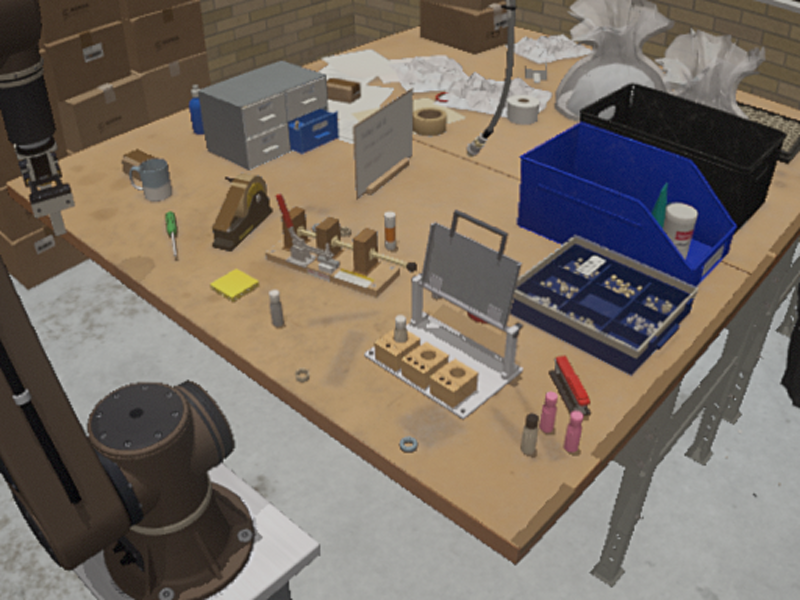

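View pics/side0b.png

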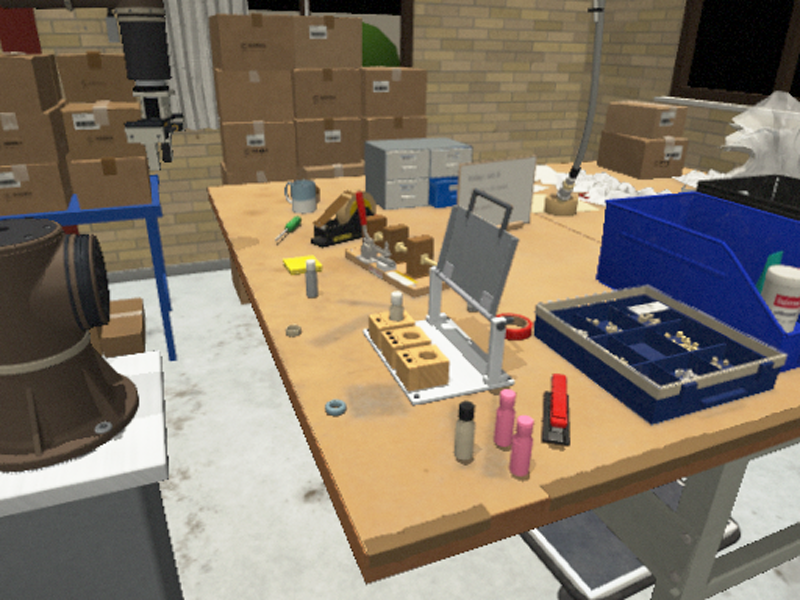

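Candidates in the scene picture: the grey vial at (277,308), the black-capped vial at (529,435), pink look-alikes at (549,412) and (573,432), and an orange/white stick at (390,230). I choose the first two, which stand one on each side of the rack. Next I check the choice and the studs in one close crop.

```bash
python3 - <<'E'
import cv2,numpy as np
a=cv2.imread('pics/side0.png'); b=cv2.imread('pics/scene0.png')
r=lambda i:cv2.resize(i,(400,300),interpolation=cv2.INTER_CUBIC)
t=[a[195:255,225:305],b[205:265,230:310],a[250:310,270:350],b[170:230,150:230]]
t=[r(i) for i in t]
cv2.imwrite('pics/crop1.png',np.vstack([np.hstack(t[:2]),np.hstack(t[2:])]))
E
```

```text
(no output)
```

View pics/crop1.png

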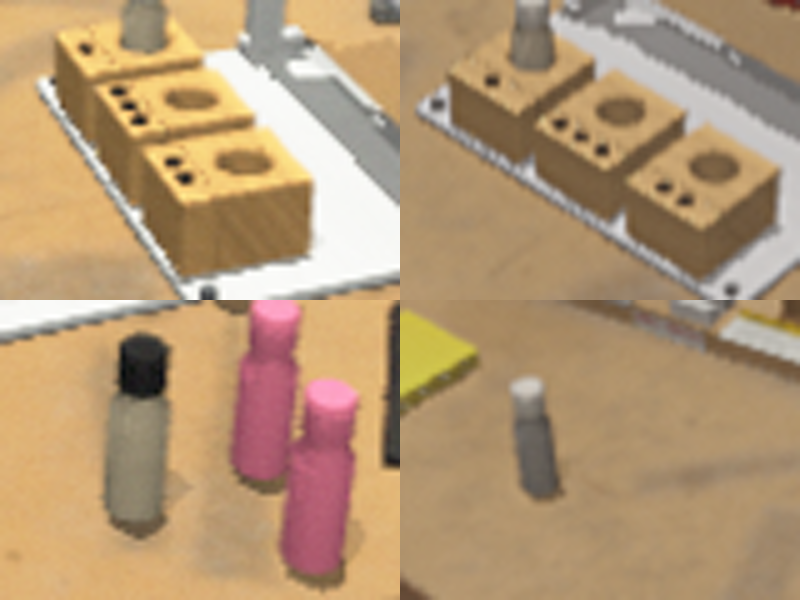

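The crop shows one stud on the left block (y≈+0.036, holds the set vial), three studs on the middle block (y≈-0.033) and two on the right block (y≈-0.103). The targets are the grey, white-capped vial at (0.456, 0.295) and the black-capped vial at (0.515, -0.282).

play_rows(
  plan=[
    [0, 0, 0, 0, 0, -5],
    [0, 0, 0, 0, 0, -5],
    [0, 0, 0, 0, 0, -5],
    [2.26, 2.84, 0.38, 0, 0, 0],
    [2.26, 2.84, 0.38, 0, 0, 0],
    [2.26, 2.84, 0.38, 0, 0, 0],
    [2.26, 2.84, 0.38, 0, 0, 0],
    [2.26, 2.84, 0.38, 0, 0, 0],
    [2.26, 2.84, 0.38, 0, 0, 0],
    [2.26, 2.84, 0.38, 0, 0, 0],
    [2.26, 2.84, 0.38, 0, 0, 0],
    [2.26, 2.84, 0.38, 0, 0, 0],
    [2.26, 2.84, 0.38, 0, 0, 0],
    [2.26, 2.84, 0.38, 0, 0, 0],
    [2.26, 2.84, 0.38, 0, 0, 0],
    [0, 0, 0, 0, 0, 0],
    [0, 0, 0, 0, 0, 0],
  ],
  grip=8.7,
)

```text
clock: 2.22
tool_pos: [0.4574, 0.2937, 0.1999]
orientation: [180.0, 0.0, -2.2]
force: [-0.1, 0.5, 0.4]
opening: 0.087
gripper_force: 0.0
```

```bash
python3 - <<'E'
from h import *
s=snap('wrist','w1.png'); print({k:v for k,v in s.items() if k!='frame'})
spots('wrist',['vial_a','mouth_1','hinge_axis','cover_grip','station'])
o=get_obs(); print(o['tool_pos'],o['orientation'],o['joint_pos'])
E
```

```text
{'fx': 315.3559423194039, 'fy': 315.3559423194039, 'cx': 251.79254609266872, 'cy': 183.1142327451329, 'k1': -0.00889562226990427, 'position': array([0.53558979, 0.29097432, 0.33784899]), 'attitude': array([ 1.62974781e+02, -2.14253926e-02, -9.21938684e+01])}
wrist vial_a [([0.454, 0.293, 0.001], 0.88)]
wrist mouth_1 []
wrist hinge_axis []
wrist cover_grip []
wrist station []
[0.45606068 0.29633642 0.20011129] [-1.79984296e+02 -9.31320733e-03 -1.91415355e+00] [ 5.36634495e+01  1.02674732e+01 -1.97054063e+01 -1.37991498e-03
 -6.00089013e+01  3.44230878e+01]
```

View pics/w1.png

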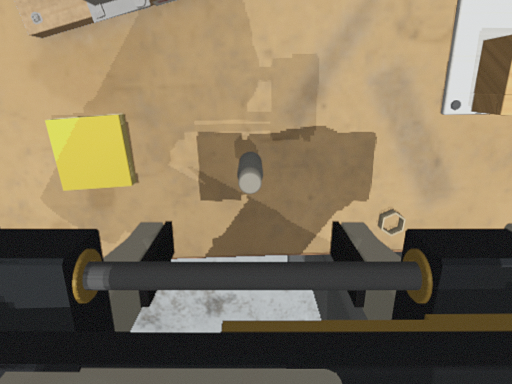

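The wrist view shows the grey vial alone at (250,175), between the fingers' columns. I go down to z 0.056 and grip.

play_rows(
  plan=[
    [-0.1, 0.1, 3.6, 0, 0, 0],
    [0, 0, 3.6, 0, 0, 0],
    [0, 0, 3.6, 0, 0, 0],
    [0, 0, 2.4, 0, 0, 0],
    [0, 0, 1.2, 0, 0, 0],
    [0, 0, 0, 0, 0, 0],
  ],
)

```text
clock: 3.02
tool_pos: [0.4537, 0.2936, 0.0529]
orientation: [179.7, 0.2, -2.0]
force: [-1.2, -0.2, 0.8]
opening: 0.0869
gripper_force: 0.0
```

play_rows(
  plan=[
    [0, 0, 0, 0, 0, 0],
    [0, 0, 0, 0, 0, 0],
    [0, 0, 0, 0, 0, 0],
    [0, 0, 0, 0, 0, 0],
    [0, 0, 0, 0, 0, 0],
    [0, 0, 0, 0, 0, 0],
    [0, 0, 0, 0, 0, 0],
    [0, 0, 0, 0, 0, 0],
  ],
  grip=1.5,
)

```text
clock: 3.68
tool_pos: [0.4556, 0.2944, 0.0562]
orientation: [-180.0, -0.0, -2.0]
force: [-0.4, -0.0, 0.4]
opening: 0.0391
gripper_force: 0.0
```

play_rows(
  plan=[
    [0, 0, 0, 0, 0, 0],
    [0, 0, 0, 0, 0, 0],
    [0, 0, 0, 0, 0, 0],
    [0, 0, 0, 0, 0, 0],
    [0, 0, 0, 0, 0, 0],
  ],
)

```text
clock: 4.1
tool_pos: [0.4555, 0.2944, 0.0559]
orientation: [180.0, 0.0, -2.0]
force: [0.1, -0.3, -0.3]
opening: 0.0246
gripper_force: 29.9
```

play_rows(
  plan=[
    [0, 0, -1.5, 0, 0, 0],
    [0, 0, -3.5, 0, 0, 0],
    [0, 0, -3.8, 0, 0, 0],
    [0, 0, -3.8, 0, 0, 0],
    [0, 0, -2.8, 0, 0, 0],
    [0.17, 2.5, 0, 0, 0, 0],
    [0.17, 3.8, 0, 0, 0, 0],
    [0.17, 3.8, 0, 0, 0, 0],
    [0.17, 3.8, 0, 0, 0, 0],
    [0.17, 3.8, 0, 0, 0, 0],
    [0.17, 3.8, 0, 0, 0, 0],
    [0.17, 3.8, 0, 0, 0, 0],
    [0.17, 3.8, 0, 0, 0, 0],
    [0.17, 3.8, 0, 0, 0, 0],
    [0.17, 2.3, 0, 0, 0, 0],
    [0, 1.0, 0, 0, 0, 0],
    [0, 0, 0, 0, 0, 0],
    [0, 0, 0, 0, 0, 0],
    [0, 0, 0, 0, 0, 0],
  ],
)

```text
clock: 5.68
tool_pos: [0.4599, -0.0673, 0.2099]
orientation: [-180.0, -0.0, -2.0]
force: [0.0, -0.7, -0.2]
opening: 0.0244
gripper_force: 29.9
```

```bash
cat >> h.py <<'E'
from scipy.spatial.transform import Rotation as Ro
def plane(s,uv,z):
    p=np.array([(uv[0]-s['cx'])/s['fx'],(uv[1]-s['cy'])/s['fy']]); q=p.copy()
    for _ in range(8): q=p/(1+s['k1']*(q@q))
    d=Ro.from_euler('xyz',s['attitude'],degrees=True).as_matrix()@[q[0],q[1],1]
    return s['position']+d*(z-s['position'][2])/d[2]
E
python3 - <<'E'
from h import *
s=snap('wrist','w2.png'); print(s['position'],s['attitude'])
spots('wrist',['vial_a','mouth_1','hinge_axis','cover_grip','station'])
o=get_obs(); print(o['tool_pos'],o['orientation'],o['joint_pos'],o['clock'])
f=s['frame'][:,:,::-1]
cv2.imwrite('pics/w2b.png',cv2.resize(f,(800,600),interpolation=cv2.INTER_CUBIC))
np.savez('w2',**s)
E
```

```text
[ 0.53802616 -0.06977714  0.34791874] [ 1.62983075e+02  5.89616359e-04 -9.19858690e+01]
wrist vial_a [([0.461, -0.069, 0.156], 0.88), ([0.513, -0.278, 0.004], 0.85), ([0.58, -0.274, -0.004], 0.72), ([0.562, -0.335, -0.002], 0.6)]
wrist mouth_1 [([0.542, -0.029, 0.054], 0.8), ([0.55, 0.039, 0.047], 0.78)]
wrist hinge_axis []
wrist cover_grip []
wrist station [([0.591, -0.03, 0.003], 0.72)]
[ 0.45988226 -0.06730821  0.20996244] [ 1.79999802e+02  2.14864470e-03 -1.93677176e+00] [ 1.60453954e+01  2.04179439e+00 -2.78459601e+01 -5.48001627e-04
 -6.01143503e+01  7.20181059e+01] 5.9833
```

View pics/w2b.png

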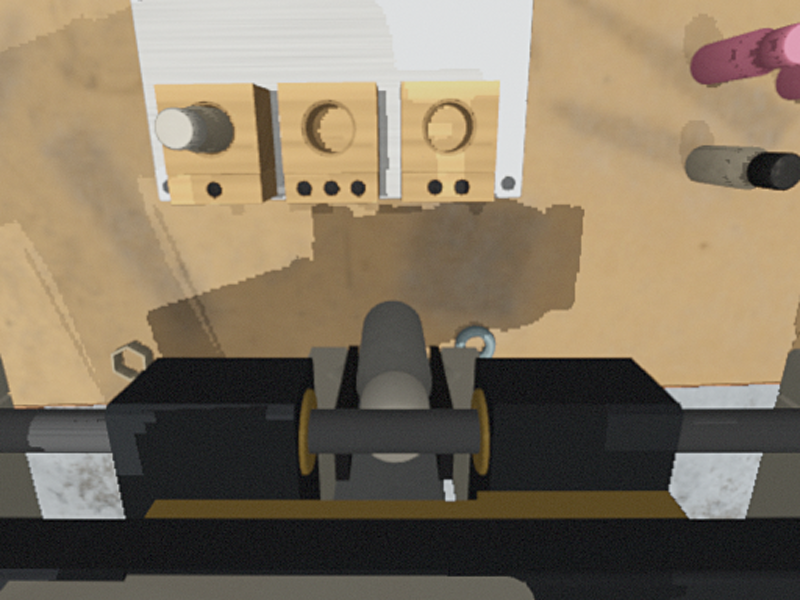

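The picture shows the empty mouths at (328,126) with three studs and (449,126) with two studs, and the held vial's foot at about (392,305). I measure the rims and the foot numerically.

```bash
python3 - <<'E'
from h import *
s=dict(np.load('w2.npz')); f=s['frame']
# resample to metric top view at z=.05, 0.25mm/px
def rect(z,x0,x1,y0,y1,st=0.00025):
    X,Y=np.meshgrid(np.arange(x0,x1,st),np.arange(y0,y1,st),indexing='ij')
    R=Ro.from_euler('xyz',s['attitude'],degrees=True).as_matrix()
    P=np.stack([X,Y,np.full_like(X,z)],-1)-s['position']; c=P@R
    a=c[...,:2]/c[...,2:]; a=a*(1+s['k1']*(a**2).sum(-1,keepdims=True))
    m=(a*[s['fx'],s['fy']]+[s['cx'],s['cy']]).astype(np.float32)
    return cv2.remap(f,m[...,0],m[...,1],cv2.INTER_CUBIC)
ims=[]
for c in [(.549,-.032),(.546,-.101)]:
    g=rect(.05,c[0]-.045,c[0]+.045,c[1]-.05,c[1]+.05)
    gb=cv2.GaussianBlur(cv2.cvtColor(g,cv2.COLOR_RGB2GRAY),(9,9),2)
    h=cv2.HoughCircles(gb,cv2.HOUGH_GRADIENT_ALT if 0 else cv2.HOUGH_GRADIENT,1,40,param1=60,param2=12,minRadius=50,maxRadius=62)
    for (u,v,r) in (h[0][:3] if h is not None else []):
        print('mouth',c,c[0]-.045+v*.00025,c[1]-.05+u*.00025,'r',r*.25)
        cv2.circle(g,(int(u),int(v)),int(r),(255,0,0),1)
    ims.append(g)
g=rect(.154,.42,.51,-.1,-.035) ; ims.append(cv2.copyMakeBorder(g,0,0,0,0,0))
H=360
cv2.imwrite('pics/r2.png',cv2.resize(np.hstack([i[:H,:400] for i in ims]),(800,272))[:,:,::-1])
b=plane(s,(392/1.5625,301/1.5625),.154); print('foot far edge',b)
print([plane(s,(u/1.5625,v/1.5625),.05).round(4) for u,v in [(402,82),(499,82),(404,201),(498,202)]])
E
```

```text
mouth (0.549, -0.032) 0.543875 -0.031875 r 15.35
mouth (0.546, -0.101) 0.541875 -0.10137499 r 13.675
foot far edge [ 0.47227064 -0.06690247  0.154     ]
[array([ 0.5666, -0.0756,  0.05  ]), array([ 0.5648, -0.1301,  0.05  ]), array([ 0.5001, -0.0748,  0.05  ]), array([ 0.4976, -0.1313,  0.05  ])]
```

View pics/r2.png

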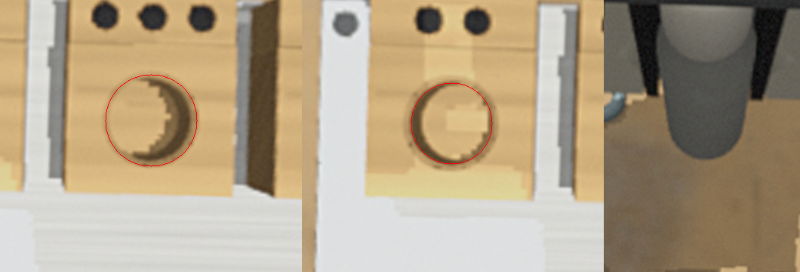

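play_rows(
  plan=[
    [2.8, 1.04, 0, 0, 0, 0],
    [2.8, 1.04, 0, 0, 0, 0],
    [2.0, 0.74, 0, 0, 0, 0],
    [0.72, 0.3, 0, 0, 0, 0],
    [0, 0, 2.5, 0, 0, 0],
    [0, 0, 3.0, 0, 0, 0],
    [0, 0, 2.5, 0, 0, 0],
    [0, 0, 1.2, 0, 0, 0],
    [0, 0, 0, 0, 0, 0],
    [0, 0, 0, 0, 0, 0],
  ],
)

```text
clock: 6.82
tool_pos: [0.5416, -0.1019, 0.1178]
orientation: [180.0, 0.1, -2.0]
force: [0.5, 0.2, -0.8]
opening: 0.0242
gripper_force: 29.9
```

```bash
python3 - <<'E'
from h import *
s=snap('wrist'); o=get_obs(); print(o['tool_pos'],o['orientation'],o['force'])
cv2.imwrite('pics/w3.png',cv2.resize(s['frame'][80:280,120:390,::-1],(800,593),interpolation=cv2.INTER_CUBIC))
E
```

```text
[ 0.54234493 -0.10183832  0.11869676] [ 1.79987141e+02 -3.35599470e-02 -1.97029062e+00] [ 0.01486322 -0.08189359  0.77973685]
```

View pics/w3.png

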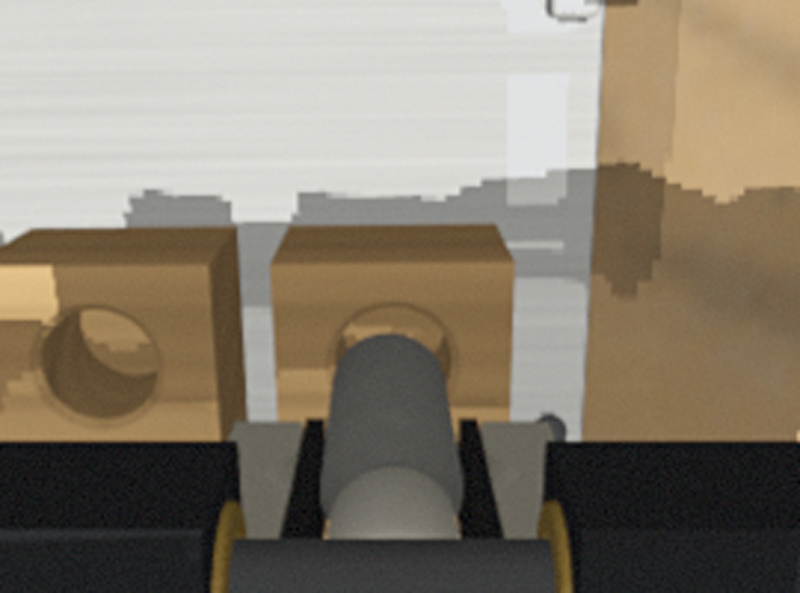

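The vial foot's far edge is at (390,333) and the mouth's far rim at (394,303), so they are in line sideways. I check fore-aft numerically.

```bash
python3 - <<'E'
from h import *
s=snap('wrist')
q=lambda u,v,z:print((u,v),plane(s,(u/2.963+120,v/2.965+80),z).round(4))
q(390,333,.0627);q(394,303,.05);q(394,307,.05);q(338,350,.05);q(452,350,.05);q(333,380,.0627);q(449,380,.0627)
for c in [(37,363),(163,363),(100,304),(100,424)]: q(*c,.05)
print(get_obs()['tool_pos'])
E
```

```text
(390, 333) [ 0.555  -0.1019  0.0627]
(394, 303) [ 0.558  -0.1029  0.05  ]
(394, 307) [ 0.557  -0.1029  0.05  ]
(338, 350) [ 0.5469 -0.0894  0.05  ]
(452, 350) [ 0.546  -0.1162  0.05  ]
(333, 380) [ 0.5444 -0.0888  0.0627]
(449, 380) [ 0.5435 -0.1146  0.0627]
(37, 363) [ 0.5461 -0.0182  0.05  ]
(163, 363) [ 0.5451 -0.048   0.05  ]
(100, 304) [ 0.56   -0.0349  0.05  ]
(100, 424) [ 0.53   -0.0312  0.05  ]
[ 0.54272125 -0.10178954  0.11920862]
```

play_rows(
  plan=[
    [0.03, 0.07, 0, 0, 0, 0],
    [0, 0, 0.8, 0, 0, 0],
    [0, 0, 0.6, 0, 0, 0],
    [0, 0, 0.6, 0, 0, 0],
    [0, 0, 0.5, 0, 0, 0],
    [0, 0, 0, 0, 0, 0],
  ],
)

```text
clock: 7.42
tool_pos: [0.5412, -0.1028, 0.0915]
orientation: [180.0, 0.1, -2.0]
force: [-0.2, -0.1, -1.0]
opening: 0.0239
gripper_force: 29.9
```

play_rows(
  plan=[
    [0, 0, 0.6, 0, 0, 0],
    [0, 0, 0.6, 0, 0, 0],
    [0, 0, 0.4, 0, 0, 0],
    [0, 0, 0.25, 0, 0, 0],
    [0, 0, 0, 0, 0, 0],
    [0, 0, 0, 0, 0, 0],
  ],
)

```text
clock: 7.92
tool_pos: [0.5422, -0.1027, 0.0743]
orientation: [180.0, 0.0, -2.0]
force: [0.0, -0.1, -0.4]
opening: 0.0245
gripper_force: 29.9
```

play_rows(
  plan=[
    [0, 0, 0.12, 0, 0, 0],
    [0, 0, 0, 0, 0, 0],
  ],
)

```text
clock: 8.08
tool_pos: [0.5425, -0.1027, 0.0739]
orientation: [180.0, -0.0, -2.0]
force: [-0.9, 1.6, 4.7]
opening: 0.0241
gripper_force: 30.0
```

play_rows(
  plan=[
    [0, 0, 0, 0, 0, 0],
    [0, 0, 0, 0, 0, 0],
    [0, 0, 0, 0, 0, 0],
    [0, 0, 0, 0, 0, 0],
    [0, 0, -1.0, 0, 0, 0],
    [0, 0, -3.0, 0, 0, 0],
    [0, 0, -4, 0, 0, 0],
    [0, 0, -4, 0, 0, 0],
    [0, 0, -2, 0, 0, 0],
    [0, 0, 0, 0, 0, 0],
  ],
  grip=4.0,
)

```text
clock: 8.92
tool_pos: [0.5449, -0.1029, 0.22]
orientation: [-180.0, -0.6, -2.0]
force: [0.7, -0.4, -0.5]
opening: 0.0399
gripper_force: 0.0
```

```bash
python3 - <<'E'
from h import *
s=snap('side','s1.png'); spots('side',['vial_a','cover_grip','hinge_axis'])
o=get_obs(); print(o['tool_pos'],o['orientation'],o['joint_pos'],o['clock'],o['force'])
cv2.imwrite('pics/s1b.png',cv2.resize(s['frame'][110:310,210:370,::-1],(480,600),interpolation=cv2.INTER_CUBIC))
E
```

```text
side vial_a [([0.574, -0.274, -0.0], 0.67), ([0.544, -0.101, 0.016], 0.63), ([0.569, -0.329, 0.002], 0.6), ([0.515, -0.288, -0.0], 0.57)]
side cover_grip [([0.678, -0.038, 0.271], 0.93)]
side hinge_axis [([0.647, -0.038, 0.112], 0.92)]
[ 0.54145345 -0.10273758  0.2127819 ] [-1.79990727e+02  6.33460390e-02 -2.01764353e+00] [ 9.60739771e+00  1.03747313e+01 -1.77683666e+01 -2.47632950e-02
 -6.19170823e+01  7.83866224e+01] 9.1167 [ 0.47158907 -0.53016868 -0.42713781]
```

View pics/s1b.png

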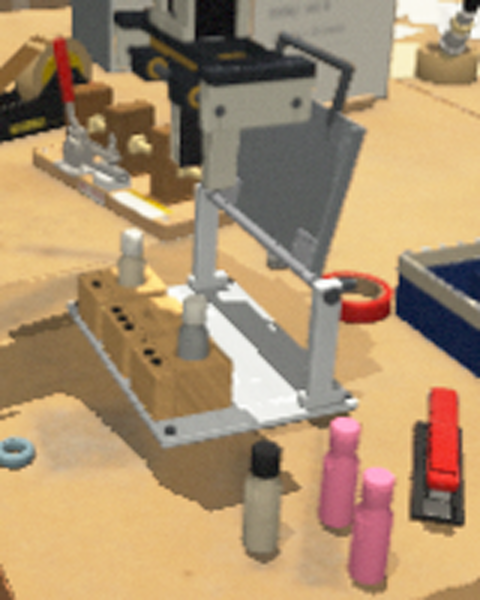

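The side view shows the first vial seated in the two-stud pocket, level with the set vial, and nothing else disturbed. Now the black-capped vial.

play_rows(
  plan=[
    [-0.34, 3.0, 0, 0, 0, 0],
    [-0.34, 3.5, 0, 0, 0, 0],
    [-0.34, 3.5, 0, 0, 0, 0],
    [-0.34, 3.5, 0, 0, 0, 0],
    [-0.34, 3.0, 0, 0, 0, 0],
    [-0.32, 1.48, 0, 0, 0, 0],
    [0, 0, 0, 0, 0, 0],
    [0, 0, 0, 0, 0, 0],
    [0, 0, 0, 0, 0, 0],
  ],
  grip=7.5,
)

```text
clock: 9.87
tool_pos: [0.5153, -0.2813, 0.2122]
orientation: [-180.0, 0.1, -2.0]
force: [-0.3, -0.0, -0.6]
opening: 0.0753
gripper_force: 0.0
```

```bash
python3 - <<'E'
from h import *
s=snap('wrist','w4.png')
spots('wrist',['vial_a']); spots('wrist',['vial_a'],spot_in)
o=get_obs(); print(o['tool_pos'],o['orientation'],o['joint_pos'],o['clock'])
E
```

```text
wrist vial_a [([0.563, -0.335, -0.002], 0.85), ([0.542, -0.106, 0.019], 0.83), ([0.513, -0.276, 0.004], 0.77), ([0.579, -0.273, -0.002], 0.65)]
wrist vial_a [([0.545, -0.112, 0.083], 0.9), ([0.566, -0.33, 0.074], 0.89), ([0.582, -0.273, 0.075], 0.8), ([0.521, -0.279, 0.075], 0.79)]
[ 0.51588125 -0.28081421  0.21305103] [-1.79992811e+02  2.27349370e-02 -1.92876229e+00] [-9.50453242e+00  1.37115470e+01 -1.33827317e+01 -4.63644907e-03
 -6.29292055e+01  9.75778796e+01] 10.0167
```

play_rows(
  plan=[
    [-0.1, -0.1, 3.6, 0, 0, 0],
    [0, 0, 4.0, 0, 0, 0],
    [0, 0, 4.0, 0, 0, 0],
    [0, 0, 2.7, 0, 0, 0],
    [0, 0, 1.35, 0, 0, 0],
    [0, 0, 0, 0, 0, 0],
  ],
)

```text
clock: 10.52
tool_pos: [0.5126, -0.2793, 0.0532]
orientation: [-179.9, 0.4, -2.0]
force: [-0.4, -0.5, 1.0]
opening: 0.075
gripper_force: 0.0
```

play_rows(
  plan=[
    [0, 0, 0, 0, 0, 0],
    [0, 0, 0, 0, 0, 0],
    [0, 0, 0, 0, 0, 0],
    [0, 0, 0, 0, 0, 0],
    [0, 0, 0, 0, 0, 0],
    [0, 0, 0, 0, 0, 0],
    [0, 0, 0, 0, 0, 0],
    [0, 0, 0, 0, 0, 0],
    [0, 0, 0, 0, 0, 0],
    [0, 0, 0, 0, 0, 0],
  ],
  grip=1.5,
)

```text
clock: 11.35
tool_pos: [0.5148, -0.2808, 0.0569]
orientation: [180.0, -0.0, -2.0]
force: [0.3, -0.4, 1.4]
opening: 0.0244
gripper_force: 30.0
```

play_rows(
  plan=[
    [0, 0, -1.5, 0, 0, 0],
    [0, 0, -3.5, 0, 0, 0],
    [0, 0, -4.0, 0, 0, 0],
    [0, 0, -4.0, 0, 0, 0],
    [0, 0, -2.5, 0, 0, 0],
    [0.26, -2.5, 0, 0, 0, 0],
    [0.26, -3.8, 0, 0, 0, 0],
    [0.26, -3.8, 0, 0, 0, 0],
    [0.26, -3.8, 0, 0, 0, 0],
    [0.26, -3.8, 0, 0, 0, 0],
    [0.26, -3.8, 0, 0, 0, 0],
    [0.26, -2.3, 0, 0, 0, 0],
    [0.28, -1.07, 0, 0, 0, 0],
    [0, 0, 0, 0, 0, 0],
    [0, 0, 3.0, 0, 0, 0],
    [0, 0, 3.0, 0, 0, 0],
    [0, 0, 2.4, 0, 0, 0],
    [0, 0, 1.0, 0, 0, 0],
    [0, 0, 0, 0, 0, 0],
    [0, 0, 0, 0, 0, 0],
  ],
)

```text
clock: 13.02
tool_pos: [0.5447, -0.0336, 0.1181]
orientation: [180.0, 0.0, -2.0]
force: [-0.0, -0.3, 0.3]
opening: 0.0241
gripper_force: 30.0
```

```bash
python3 - <<'E'
from h import *
s=snap('wrist'); o=get_obs(); print(o['tool_pos'],o['orientation'],o['force'],o['clock'])
np.savez('w5',**s)
cv2.imwrite('pics/w5.png',cv2.resize(s['frame'][80:280,120:390,::-1],(800,593),interpolation=cv2.INTER_CUBIC))
E
```

```text
[ 0.545295   -0.03331447  0.11891406] [ 1.79993112e+02 -7.35120499e-02 -2.01485824e+00] [ 0.59020502  0.2150069  -0.59053538] 13.0667
```

View pics/w5.png

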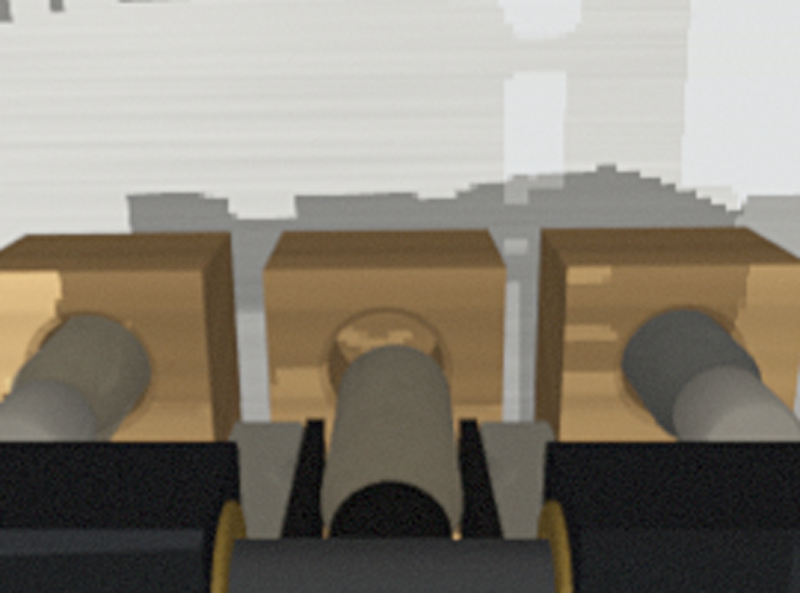

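The foot's far edge is at (392,345), the far rim at (386,309), and the rim's sides at 328 and 448. The vial needs to go a bit forward and to the left.

```bash
python3 - <<'E'
from h import *
s=dict(np.load('w5.npz'))
q=lambda u,v,z:print((u,v),plane(s,(u/2.963+120,v/2.965+80),z).round(4))
q(392,345,.0627);q(386,309,.05);q(328,356,.05);q(448,356,.05);q(334,392,.0627);q(450,392,.0627);q(386,267,.05)
g=cv2.cvtColor(s['frame'],cv2.COLOR_RGB2GRAY).astype(int)
print(g[180:202,251]); print(g[201,225:280])
E
```

```text
(392, 345) [ 0.5546 -0.0341  0.0627]
(386, 309) [ 0.559  -0.0329  0.05  ]
(328, 356) [ 0.548  -0.0189  0.05  ]
(448, 356) [ 0.547 -0.047  0.05 ]
(334, 392) [ 0.544  -0.0208  0.0627]
(450, 392) [ 0.5431 -0.0466  0.0627]
(386, 267) [ 0.569  -0.0333  0.05  ]
[119 115 117 106  92 100 112 108 107 109 107 116 127 129 136 131 106  90
  91  94  96  92]
[110 110 106 100  94  89  76  74  76  78  76  81  96 102  93  84  84  82
  89  89  87  90  91  92  94  95  92  93  89  92  93  92  92  89  93  92
  92  89  89  91  88  82  77  72  84  97  97 103 109 110 108 112 108 110
 109]
```

play_rows(
  plan=[
    [0.18, -0.08, 0, 0, 0, 0],
    [0, 0, 0.8, 0, 0, 0],
    [0, 0, 0.6, 0, 0, 0],
    [0, 0, 0.6, 0, 0, 0],
    [0, 0, 0.5, 0, 0, 0],
    [0, 0, 0, 0, 0, 0],
  ],
)

```text
clock: 13.57
tool_pos: [0.5453, -0.0323, 0.0914]
orientation: [180.0, 0.1, -2.0]
force: [-0.1, -0.2, -1.4]
opening: 0.0242
gripper_force: 30.0
```

play_rows(
  plan=[
    [0, 0, 0.6, 0, 0, 0],
    [0, 0, 0.6, 0, 0, 0],
    [0, 0, 0.4, 0, 0, 0],
    [0, 0, 0.25, 0, 0, 0],
    [0, 0, 0.1, 0, 0, 0],
    [0, 0, 0, 0, 0, 0],
  ],
)

```text
clock: 14.07
tool_pos: [0.5466, -0.0324, 0.0747]
orientation: [180.0, -0.0, -2.0]
force: [-5.0, 0.4, 15.2]
opening: 0.0244
gripper_force: 30.0
```

play_rows(
  plan=[
    [-0.05, 0, -0.07, 0, 0, 0],
    [0, 0, 0, 0, 0, 0],
  ],
)

```text
clock: 14.23
tool_pos: [0.5461, -0.0323, 0.0747]
orientation: [180.0, -0.1, -2.0]
force: [-1.2, -0.9, 8.4]
opening: 0.0246
gripper_force: 30.0
```

play_rows(
  plan=[
    [0, 0, 0, 0, 0, 0],
    [0, 0, 0, 0, 0, 0],
    [0, 0, 0, 0, 0, 0],
    [0, 0, 0, 0, 0, 0],
    [0, 0, -1.0, 0, 0, 0],
    [0, 0, -3.0, 0, 0, 0],
    [0, 0, -4, 0, 0, 0],
    [0, 0, -4, 0, 0, 0],
    [0, 0, -4, 0, 0, 0],
    [0, 0, -4, 0, 0, 0],
    [0, 0, -4, 0, 0, 0],
    [0, 0, -2, 0, 0, 0],
    [0, 0, 0, 0, 0, 0],
    [0, 0, 0, 0, 0, 0],
  ],
  grip=4.0,
)

```text
clock: 15.4
tool_pos: [0.5459, -0.032, 0.3361]
orientation: [-179.9, -0.2, -2.0]
force: [-0.4, -0.5, -0.3]
opening: 0.0403
gripper_force: 0.0
```

```bash
python3 - <<'E'
from h import *
for c in ['side','scene']:
    s=snap(c); cv2.imwrite('pics/%s6.png'%c,s['frame'][:,:,::-1]); spots(c,['vial_a','cover_grip','hinge_axis'])
o=get_obs(); print(o['tool_pos'],o['orientation'],o['joint_pos'],o['clock'],o['force'])
E
```

```text
side vial_a [([0.544, -0.041, 0.018], 0.66), ([0.565, -0.33, 0.001], 0.56), ([0.573, -0.278, -0.004], 0.55), ([0.545, -0.102, 0.02], 0.45)]
side cover_grip [([0.677, -0.037, 0.271], 0.58)]
side hinge_axis [([0.642, -0.038, 0.115], 0.78), ([0.542, -0.104, 0.052], 0.52)]
scene vial_a [([0.563, -0.331, -0.0], 0.67), ([0.571, -0.279, -0.002], 0.6), ([0.544, -0.104, 0.021], 0.5), ([0.548, -0.03, 0.018], 0.48)]
scene cover_grip [([0.678, -0.036, 0.271], 0.88)]
scene hinge_axis [([0.636, -0.035, 0.11], 0.86), ([0.478, 0.462, 0.001], 0.66), ([0.767, 0.008, 0.002], 0.44)]
[ 0.54555651 -0.03219516  0.33324184] [ 1.79972527e+02  7.85398943e-02 -2.00693975e+00] [ 1.71686652e+01  5.79297010e+00 -7.30324723e+00  1.55391857e-04
 -7.69869889e+01  7.08243788e+01] 15.8 [-1.38935407 -0.52242808 -0.75553249]
```

Both vials read a foot height of about 0.018, so they are seated. Now I turn the tool by 90° and go over the handle bar at (0.677, -0.037, 0.271).

play_rows(
  plan=[
    [0, 0, -0.2, 0, 0, 6.92],
    [0, 0, -0.2, 0, 0, 6.92],
    [0, 0, -0.2, 0, 0, 6.92],
    [0, 0, -0.2, 0, 0, 6.92],
    [0, 0, -0.2, 0, 0, 6.92],
    [0, 0, -0.2, 0, 0, 6.92],
    [0, 0, -0.2, 0, 0, 6.92],
    [0, 0, -0.2, 0, 0, 6.92],
    [0, 0, -0.2, 0, 0, 6.92],
    [0, 0, -0.2, 0, 0, 6.92],
    [0, 0, -0.2, 0, 0, 6.92],
    [0, 0, -0.2, 0, 0, 6.92],
    [0, 0, -0.2, 0, 0, 6.92],
    [0, -3.0, 0, 0, 0, 0],
    [0, -4.0, 0, 0, 0, 0],
    [0, -4.0, 0, 0, 0, 0],
    [0, -2.15, 0, 0, 0, 0],
    [0, 0, 0, 0, 0, 0],
    [0, 0, 0, 0, 0, 0],
  ],
  grip=5.5,
)

```text
clock: 17.38
tool_pos: [0.6779, -0.0367, 0.3575]
orientation: [179.8, -0.0, -92.0]
force: [0.2, -0.1, 0.3]
opening: 0.0549
gripper_force: 0.0
```

```bash
python3 - <<'E'
from h import *
for c in ['wrist','side']:
    s=snap(c); spots(c,['cover_grip'])
    if c=='wrist': cv2.imwrite('pics/w7.png',cv2.resize(s['frame'][:,:,::-1],(512,384))); 
o=get_obs(); print(o['tool_pos'],o['orientation'],o['joint_pos'],o['clock'],o['force'])
E
```

```text
wrist cover_grip [([0.676, -0.03, 0.272], 0.64)]
side cover_grip [([0.677, -0.034, 0.273], 0.96)]
[ 0.67645335 -0.03668192  0.36069009] [-1.79954656e+02  5.74350835e-03 -9.19559185e+01] [ 1.33462291e+01  1.82676729e+01  1.20300169e+01  6.46571922e-03
 -8.37170915e+01 -1.53028549e+01] 17.5833 [-0.42674177 -0.83991752  0.61896182]
```

View pics/w7.png

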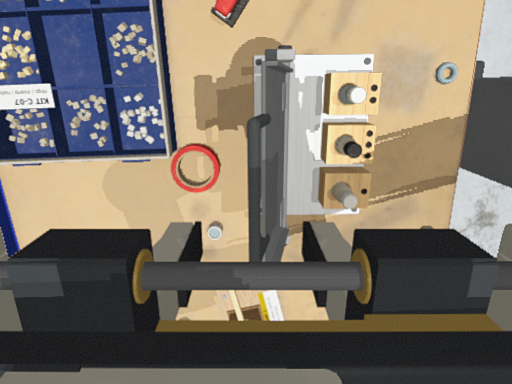

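All three vials stand in their pockets, and the bar at column 255 lies between the fingers at columns 175 and 330. I go down and pinch.

play_rows(
  plan=[
    [0, 0, 2.5, 0, 0, 0],
    [0, 0, 2.8, 0, 0, 0],
    [0, 0, 1.8, 0, 0, 0],
    [0, 0, 1.0, 0, 0, 0],
    [0, 0, 0, 0, 0, 0],
  ],
)

```text
clock: 18.0
tool_pos: [0.6757, -0.0366, 0.2774]
orientation: [179.8, -0.0, -92.0]
force: [0.4, 0.5, -0.2]
opening: 0.0554
gripper_force: 0.0
```

play_rows(
  plan=[
    [0, 0, 0, 0, 0, 0],
    [0, 0, 0, 0, 0, 0],
    [0, 0, 0, 0, 0, 0],
    [0, 0, 0, 0, 0, 0],
    [0, 0, 0, 0, 0, 0],
    [0, 0, 0, 0, 0, 0],
    [0, 0, 0, 0, 0, 0],
    [0, 0, 0, 0, 0, 0],
    [0, 0, 0, 0, 0, 0],
  ],
  grip=0.2,
)

```text
clock: 18.75
tool_pos: [0.6762, -0.0367, 0.279]
orientation: [179.9, -0.0, -92.0]
force: [-5.0, 1.3, 3.4]
opening: 0.0093
gripper_force: 30.0
```

```bash
python3 - <<'E'
import numpy as np
t=np.linspace(0,1,29); t=t*t*(3-2*t); q=np.radians(103.13-58.13*t)
y=np.round(16.5*np.cos(q),2); z=np.round(-16.5*np.sin(q),2)
print([[0,round(a,2),round(b,2),0,0,0] for a,b in zip(np.diff(y),np.diff(z))])
E
```

```text
[[0, np.float64(0.06), np.float64(-0.01), 0, 0, 0], [0, np.float64(0.18), np.float64(-0.04), 0, 0, 0], [0, np.float64(0.29), np.float64(-0.06), 0, 0, 0], [0, np.float64(0.38), np.float64(-0.07), 0, 0, 0], [0, np.float64(0.48), np.float64(-0.08), 0, 0, 0], [0, np.float64(0.56), np.float64(-0.07), 0, 0, 0], [0, np.float64(0.64), np.float64(-0.06), 0, 0, 0], [0, np.float64(0.7), np.float64(-0.03), 0, 0, 0], [0, np.float64(0.76), np.float64(-0.01), 0, 0, 0], [0, np.float64(0.8), np.float64(0.04), 0, 0, 0], [0, np.float64(0.84), np.float64(0.07), 0, 0, 0], [0, np.float64(0.85), np.float64(0.13), 0, 0, 0], [0, np.float64(0.87), np.float64(0.17), 0, 0, 0], [0, np.float64(0.87), np.float64(0.22), 0, 0, 0], [0, np.float64(0.85), np.float64(0.27), 0, 0, 0], [0, np.float64(0.83), np.float64(0.31), 0, 0, 0], [0, np.float64(0.8), np.float64(0.35), 0, 0, 0], [0, np.float64(0.75), np.float64(0.38), 0, 0, 0], [0, np.float64(0.7), np.float64(0.39), 0, 0, 0], [0, np.float64(0.64), np.float64(0.41), 0, 0, 0], [0, np.float64(0.58), np.float64(0.4), 0, 0, 0], [0, np.float64(0.51), np.float64(0.38), 0, 0, 0], [0, np.float64(0.44), np.float64(0.36), 0, 0, 0], [0, np.float64(0.36), np.float64(0.32), 0, 0, 0], [0, np.float64(0.29), np.float64(0.26), 0, 0, 0], [0, np.float64(0.21), np.float64(0.2), 0, 0, 0], [0, np.float64(0.13), np.float64(0.13), 0, 0, 0], [0, np.float64(0.05), np.float64(0.04), 0, 0, 0]]
```

play_rows(
  plan=[
    [0, 0.06, -0.01, 0, 0, 0],
    [0, 0.18, -0.04, 0, 0, 0],
    [0, 0.29, -0.06, 0, 0, 0],
    [0, 0.38, -0.07, 0, 0, 0],
    [0, 0.48, -0.08, 0, 0, 0],
    [0, 0.56, -0.07, 0, 0, 0],
    [0, 0.64, -0.06, 0, 0, 0],
    [0, 0.7, -0.03, 0, 0, 0],
    [0, 0.76, -0.01, 0, 0, 0],
    [0, 0.8, 0.04, 0, 0, 0],
    [0, 0.84, 0.07, 0, 0, 0],
    [0, 0, 0, 0, 0, 0],
  ],
)

```text
clock: 19.75
tool_pos: [0.6184, -0.0349, 0.2825]
orientation: [180.0, 0.0, -92.0]
force: [0.5, -2.9, 1.8]
opening: 0.0091
gripper_force: 30.0
```

play_rows(
  plan=[
    [0, 0.85, 0.13, 0, 0, 0],
    [0, 0.87, 0.17, 0, 0, 0],
    [0, 0.87, 0.22, 0, 0, 0],
    [0, 0.85, 0.27, 0, 0, 0],
    [0, 0.83, 0.31, 0, 0, 0],
    [0, 0.8, 0.35, 0, 0, 0],
    [0, 0.75, 0.38, 0, 0, 0],
    [0, 0.7, 0.39, 0, 0, 0],
    [0, 0.64, 0.41, 0, 0, 0],
    [0, 0, 0, 0, 0, 0],
  ],
)

```text
clock: 20.58
tool_pos: [0.5466, -0.0323, 0.2547]
orientation: [179.9, 0.0, -92.0]
force: [-1.0, -5.0, 0.5]
opening: 0.0092
gripper_force: 30.0
```

play_rows(
  plan=[
    [0, 0.58, 0.4, 0, 0, 0],
    [0, 0.51, 0.38, 0, 0, 0],
    [0, 0.44, 0.36, 0, 0, 0],
    [0, 0.36, 0.32, 0, 0, 0],
    [0, 0.29, 0.26, 0, 0, 0],
    [0, 0.21, 0.2, 0, 0, 0],
    [0, 0.13, 0.13, 0, 0, 0],
    [0, 0.05, 0.04, 0, 0, 0],
    [0, 0, 0, 0, 0, 0],
    [0, 0, 0, 0, 0, 0],
    [0, 0, 0, 0, 0, 0],
  ],
)

```text
clock: 21.5
tool_pos: [0.5226, -0.0314, 0.2345]
orientation: [180.0, -0.0, -92.0]
force: [-0.4, -5.5, -0.4]
opening: 0.0088
gripper_force: 30.0
```

```bash
python3 - <<'E'
from h import *
for c in ['side','scene']:
    s=snap(c); spots(c,['cover_grip','hinge_axis','vial_a'])
    if c=='side': cv2.imwrite('pics/s8.png',cv2.resize(s['frame'][110:310,190:400,::-1],(630,600),interpolation=cv2.INTER_CUBIC))
o=get_obs(); print(o['tool_pos'],o['orientation'],o['clock'],o['force'],o['opening'])
E
```

```text
side cover_grip [([0.525, -0.033, 0.227], 0.68)]
side hinge_axis [([0.638, -0.033, 0.111], 0.92)]
side vial_a [([0.57, -0.33, 0.001], 0.87), ([0.543, -0.103, 0.019], 0.69), ([0.545, -0.041, 0.017], 0.57), ([0.573, -0.277, -0.005], 0.56)]
scene cover_grip [([0.524, -0.029, 0.23], 0.61)]
scene hinge_axis [([0.638, -0.038, 0.112], 0.85)]
scene vial_a [([0.545, -0.101, 0.018], 0.71), ([0.572, -0.277, 0.002], 0.65), ([0.549, -0.031, 0.02], 0.64), ([0.548, 0.038, 0.051], 0.33)]
[ 0.52274211 -0.03137895  0.23459892] [ 1.79966830e+02 -3.09257883e-03 -9.19728910e+01] 21.9 [-0.42206665 -5.47334106  0.25864799] 0.009188523311647451
```

View pics/s8.png

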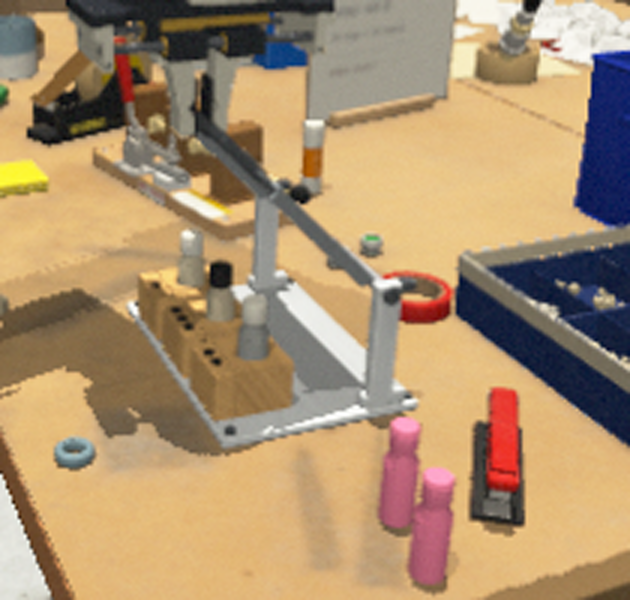

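The cover is held at about 45° (bar at (0.524, 0.228), hinge at (0.639, 0.110)), and all three vials are standing in their pockets. I hand the job in.

```bash
python3 -c "from plant import *; print(close_job())"
```

```text
the job is handed in; nothing more can be done
None
```

The job is handed in: the grey vial went into the two-stud pocket, then the black-capped vial into the three-stud pocket. The gripper is holding the cover at about 45° by my measurement, all three vials are standing, and the other things on the bench were not touched (about 22 s used).

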